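# Latch the repaired case and show its socket to the inspection camera

### The job

While the small metal case sits in its black nest, turn the steel turnbutton on top fully home, lengthwise over the grey lid. Then lift the case out and hold it in the air before the inspection camera, lid side up and not rolled, its socket end squarely facing the lens along the camera's downward-tipped line of sight, with the socket centred about 75 mm from the lens. Finish while still holding it there, quite still, without touching the camera or disturbing the tin, the orange drive and the screwdriver.

Things in the scene. Friction and masses are not known exactly. Their poses are not given: they have to be found in the camera images.
- nest: Black plastic cradle fixed to the bench, 120 x 66 mm, its floor 8 mm above the bench, with lips to 18 mm round the case's ends and corners. Over the middle 78 mm its long sides are open and the floor only 46 mm wide, so fingers can go down beside the case. Origin: centre of its underside, on the bench; x along its length, z up.
- case: Aluminium case, 100 (x) x 50 (y) x 32 (z) mm, 0.2 to 0.4 kg, loose in the nest with 1.7 mm play, axes as the nest's at the start. Origin: centre of its underside, at the start 8 mm above the bench; z up through the lid, +x towards the socket end; the turnbutton is on top of the other end. Long sides flat, gripped across the middle, where it balances.
- socket (a point): Middle of the socket (black slot in a steel shell, 22 x 13 mm) on the case's +x end face: at case x = 50, y = 0, z = 16 mm. Axes as the case.
- lid: Grey plastic lid, 69 x 40.5 x 4 mm, lying loose in a rebate of the case, its top level with the case's top, with about 1 mm play. Origin: centre of its underside, at case x = 10, y = 0, z = 28 mm. It must stay there.
- button_fin (a point): Middle of the turnbutton's finger fin: an upright steel rib 34 mm long, 7 mm thick, 13 mm high on a 12 mm wide bar, its top 48.5 mm above the case's underside (16.5 above the case's top). x runs along the fin to its tip, z up. The pivot, parallel to case z at case x = -36, y = 0 mm, lies 7 mm behind this point along the fin; the tip is 24 mm from it.
- turnbutton (a joint): Angle of the turnbutton, rad, about the case's z: 0 = home against its stop, the fin pointing lengthwise (+x) over the lid; positive = turned counter-clockwise seen from above, at about 1.5 it points across the case to +y and the lid is free. It stays where it is left (friction about 0.03 N m).
- head: Inspection camera head: black body, steel lens barrel 42 mm across tapering to 26, lens 250 mm above the bench. Origin: middle of the lens glass at the barrel's tip. It looks along its own -x, tipped 0.349 rad (20 degrees) down; y is level, z up. A rightly held case has its axes parallel to the head's (x to x, y to y, z to z), the socket at head (-75, 0, 0) mm.
- stand: Camera's fixed stand: a 110 mm round foot, 14 mm high, and a 20 mm post 284 mm high, carrying the head. Origin: the spot on the bench straight below the lens; the post's axis is 90 mm from it along the stand's +x, which is the head's x laid level; z up.
- tin: Round brass tin with a pale metal top, 60 mm across, 32 mm high, loose on the bench; a bystander. Origin: centre of its underside.
- drive: Orange rugged drive, 75 x 120 x 20 mm, loose on the bench; a bystander. Origin: centre of its underside.
- driver: Screwdriver 160 mm long, lying loose on the bench; a bystander. Origin: on its underside near mid-length, x along it.
Things that resemble listed ones, but are neither listed nor needed, are in the scene too. Leave any brown or pink look-alike of the case alone.

How it is judged:
On the way, in this order (a step that is already met when the one before it is completed fails the run):
1. The turnbutton is turned home while the case sits in its nest (value of joint turnbutton below 0.2 rad and z of case in the frame of nest below 0.014 m), for 0.2 s.
2. The case is held by the gripper clear of the nest (z of case in the frame of nest above 0.06 m and contact force between case and the fingers above 1 N), for 0.2 s.
At the end, for the whole second after the job is handed in: Turnbutton within 0.2 rad of home, lid in its rebate within 5 mm, case held still in the fingers, clear of the camera; socket 55 to 95 mm before the lens, within 15 mm of its line of sight; socket end to the lens, length within 0.15 rad of that line, lid up, roll under 0.15 rad (value of joint turnbutton below 0.2 rad and contact force between case and the fingers above 1 N and x of socket in the frame of head between -0.095 and -0.055 m and y of socket in the frame of head between -0.015 and 0.015 m and z of socket in the frame of head between -0.015 and 0.015 m and x of case in the frame of head below -0.1 m and angle between the x axis of case and the x axis of head, either way round below 0.15 rad and angle between case's own y axis and vertical between 1.42 and 1.72 rad and angle between case's own z axis and vertical below 0.6 rad and height (world z) of case above 0.12 m and linear speed of case below 0.02 m/s and angular speed of case below 0.15 rad/s and contact force between case and stand below 0.1 N and z of lid in the frame of case between 0.026 and 0.031 m and x of lid in the frame of case between 0.005 and 0.015 m and y of lid in the frame of case between -0.005 and 0.005 m); the arm keeps its last pose, push and grip.
It fails at once if The camera or its stand is bumped (contact force between anything else and stand above 1 N).
It fails at once if The lid comes out of the case (distance between lid and case above 0.045 m).
It fails at once if A bystander is pushed more than 30 mm (distance of any of tin, drive, driver from where it was at the start of the episode above 0.03 m).
It also fails if it takes over 54 s, if anything falls off the work surface, if the arm or the gripper's body presses on something with over 40 N, if the wrist force passes 120 N, or if a joint passes its speed limit or range.

### The arm

A 6-joint arm with a two-finger parallel gripper is mounted at the origin on the work surface. World frame = base frame: x ahead of the robot, y to its left, z up, the work surface at z = 0. Lengths are in m, angles in rad, forces in N, time in s.
With the tool pointing down it reaches from about 0.35 to 0.875 m from the base axis. Payload 4.2 kg.
Tool frame: the origin (TCP) lies at the very end of the fingers, on their centre line; the grasp point (between the pads) lies 19 mm behind it; z points along the fingers, y is the direction in which the jaws open and shut (so a half turn about z gives the same grasp; the last joint's range is limited). The gripper opens to 87 mm and grips with 3 to 60 N. Pads are 19 mm wide; open, the fingers measure 117 mm over their backs; the gripper's body (75 mm by 190 mm) begins 51 mm behind the grasp point.
Start: joints at [-0.851, 0.385, 0.008, 0, -1.194, -0.259], TCP at [0.278, -0.56, 0.223] pointing down, gripper open.
Joint ranges: [-3.14, 3.14], [-1.21, 2.06], [-1.07, 1.41], [-3.16, 2.05], [-2.99, -0.16], [-3.1, 3.1]. Speed limits (rad/s): [2.79, 2.79, 3.14, 3.14, 3.14, 3.14].

### API

Orientations are given as a unit quaternion [w, x, y, z].
In Python, from rig import telemetry, optics, r, recognise, outline_of gives the robot as it stands.
- The arm moves only by the tool move_arm, never from a script. Its argument "rows" is a list that holds one entry, the list of rows, each a list of 6 numbers: the shift along the tool's x, y, z in cm, then the turn, a rotation vector about the tool's x, y, z in degrees. A call has 1 to 12 rows; each row shifts and turns the commanded pose from where the row before left it, along the tool's axes as they then stand; what a row does not reach is not made up. A row lasts 1/10 s, in which the tool goes at most 50 mm and 8.59 degrees, less where a joint would pass 70% of its speed; a pose out of reach is approached as far as the arm can. A call with a gripper value outside its range is refused whole. "fingers" is the closure, from -1 (fully open) to 1 (shut), set as the call begins (left out, the last holds). The fingers move at their own pace and stop on an object; "squeeze" is the grip in N (left out, the last holds). Time passes only in rows, so rows that do not move let the fingers close. It gives the time, the measured TCP pose, the force and the opening at its end, in the units of the state.
- telemetry.get_state(): the state, without advancing time (a new reading comes with each control period).
- optics.get_image(name): name is "side" or "top"; returns (picture, depth): 400x640x3 uint8, blue, green, red; 400x640 float32, m along the optical axis (not along the pixel's ray), 0 where there is no reading.
- optics.camera_params(name): a dict with "intrinsics" (3x3 intrinsics, pixels), "rvec" (rotation vector, rad) and "tvec" (3), from world to camera coordinates, as OpenCV has them. Camera axes: x right, y down, z forward; pixel columns grow to the right and rows downward; lengths in m; the calibration is good to about 2 mm. A picture is of the moment at which its call begins. camera_params takes no time and is no camera call.
- r.job_done(): hands the job in, once; it reports no verdict.
Trained networks look in the newest picture that a camera, given by its name, has taken for a name from the list of things; names that differ only in an ending like _2 or _b are one class to them, and where a whole thing is asked for, a point or a joint stands for the part that bears it (a point fixed in the world has none). Each returns a list of dicts, best first, with "score" (0 to 1); they miss things now and then, are a little off and sometimes report something else, mostly with a low value. They report only what shows in the picture. A call takes as long as a camera call. They do not tell look-alikes from the thing itself.
- recognise(camera, name): "centre" ([x, y, z] in m, in world coordinates, good to about 4 mm: the middle of the surface that is visible of it).
- outline_of(camera, name): "region" (400x640 bool, what is visible of it).
The state is a dict: "t": time; "joints": joint angles; "qd": joint speeds; "joint_efforts": joint torques, N m; "ee_pos": TCP position; "tool_rot": TCP orientation; "wrist_force": force on the tool from outside, world axes, zero at the start; "wrist_torque": the same for the moment, N m; "gripper_width": finger opening in m.
Only numpy, scipy, OpenCV 4.12 (cv2) and the standard library are available. Lean on these libraries where they do the work, as an engineer would, in place of code of your own. Each camera call takes 0.05 s, during which the arm holds its last target. There are 200 camera calls.

## Working session

There is one attempt and no reset: what is moved stays moved. The work goes in short steps, Python scripts to look and compute and a tool call to move; the robot and the scene stay as the last step left them, time stands still between calls to the robot, and variables do not carry over. Pictures are saved under pics/ and viewed, about 8 in all and at most 12, crops included, and the job is handed in when it is done.

Besides the shell and the picture viewer there is one more tool, called after "Call:" as name(argument=value, ...), one argument or row to a line, values as JSON. move_arm: Moves the arm, as the interface text tells. Its arguments: {"type":"object","properties":{"rows":{"type":"array","items":{"type":"array","items":{"type":"array","items":{"type":"number"}}}},"fingers":{"type":"number"},"squeeze":{"type":"number"}},"required":["rows"]}

```bash
mkdir -p pics; ls
cat > h.py <<'E'
import numpy as np, cv2
from rig import telemetry, optics, r, recognise, outline_of
from scipy.spatial.transform import Rotation as R
def cam(n):
    p=optics.camera_params(n); K=np.array(p["intrinsics"]); M=cv2.Rodrigues(np.array(p["rvec"],float))[0]; return K,M,np.array(p["tvec"],float).ravel()
def cloud(n,depth):
    K,M,t=cam(n); v,u=np.mgrid[:400,:640]
    c=np.stack([(u-K[0,2])/K[0,0]*depth,(v-K[1,2])/K[1,1]*depth,depth],-1)
    return (c-t)@M
def proj(n,P):
    K,M,t=cam(n); c=np.atleast_2d(P)@M.T+t; q=c@K.T; return q[:,:2]/q[:,2:]
E
python3 - <<'E'
from h import *
s=telemetry.get_state(); print({k:np.round(v,3) for k,v in s.items()})
for n in("top","side"):
    im,d=optics.get_image(n); cv2.imwrite(f"pics/{n}0.png",im); np.save(f"{n}0.npy",d)
    for th in("nest","case","socket","lid","button_fin","head","stand","tin","drive","driver"):
        print(n,th,[(np.round(o["centre"],3).tolist(),round(o["score"],2),proj(n,o["centre"]).round().tolist()) for o in recognise(n,th)])
E
```

```text
pics
{'t': np.float64(0.0), 'joints': array([-8.510e-01,  3.860e-01,  7.000e-03, -1.000e-03, -1.194e+00,
       -2.590e-01]), 'qd': array([-0.001, -0.   , -0.002,  0.001,  0.001, -0.002]), 'joint_efforts': array([ 1.0000e-03, -3.9066e+01,  1.8741e+01,  4.2200e+00,  1.1000e-02,
       -0.0000e+00]), 'ee_pos': array([ 0.278, -0.559,  0.221]), 'tool_rot': array([-0.   , -0.228,  0.974,  0.001]), 'wrist_force': array([ 0.297, -0.003, -0.356]), 'wrist_torque': array([-0.009,  0.039, -0.005]), 'gripper_width': np.float64(0.087)}
top nest [([0.499, -0.235, 0.02], 0.51, [[356.0, 238.0]])]
top case [([0.676, -0.341, 0.027], 0.91, [[392.0, 174.0]]), ([0.52, -0.239, 0.041], 0.69, [[358.0, 230.0]])]
top socket [([0.567, -0.098, 0.031], 0.93, [[306.0, 214.0]]), ([0.68, -0.342, 0.029], 0.67, [[392.0, 172.0]]), ([0.523, -0.234, 0.043], 0.65, [[356.0, 228.0]])]
top lid [([0.557, -0.238, 0.04], 0.81, [[357.0, 216.0]])]
top button_fin [([0.54, -0.117, 0.048], 0.63, [[313.0, 223.0]]), ([0.652, -0.351, 0.045], 0.62, [[397.0, 181.0]])]
top head [([0.742, 0.094, 0.289], 0.95, [[215.0, 120.0]])]
top stand 
[... 643 characters left out ...]
73, [[323.0, 247.0]]), ([0.536, -0.219, 0.033], 0.56, [[349.0, 225.0]])]
side lid []
side button_fin [([0.544, -0.118, 0.041], 0.54, [[333.0, 240.0]]), ([0.508, -0.227, 0.054], 0.42, [[359.0, 220.0]]), ([0.647, -0.35, 0.046], 0.4, [[335.0, 192.0]])]
side head [([0.742, 0.116, 0.282], 0.9, [[213.0, 188.0]]), ([0.563, -0.237, 0.04], 0.37, [[344.0, 217.0]])]
side stand [([0.769, 0.104, 0.144], 0.97, [[215.0, 230.0]]), ([0.504, -0.21, 0.008], 0.67, [[357.0, 235.0]]), ([0.516, -0.228, 0.053], 0.28, [[357.0, 220.0]])]
side tin [([0.437, 0.105, 0.032], 0.81, [[333.0, 310.0]])]
side drive [([0.538, -0.434, 0.02], 0.92, [[373.0, 195.0]])]
side driver [([0.758, -0.169, 0.022], 0.72, [[279.0, 216.0]])]
```

View pics/top0.png

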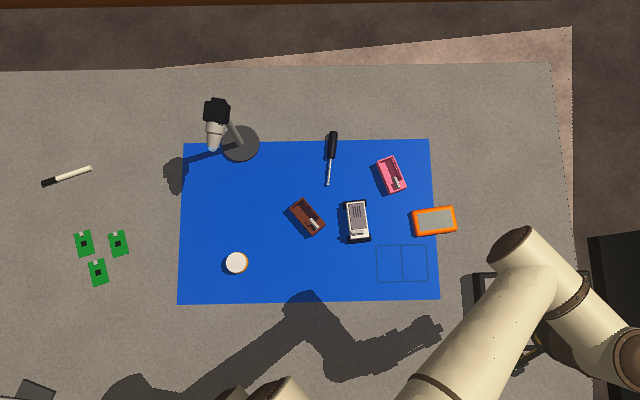

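View pics/side0.png

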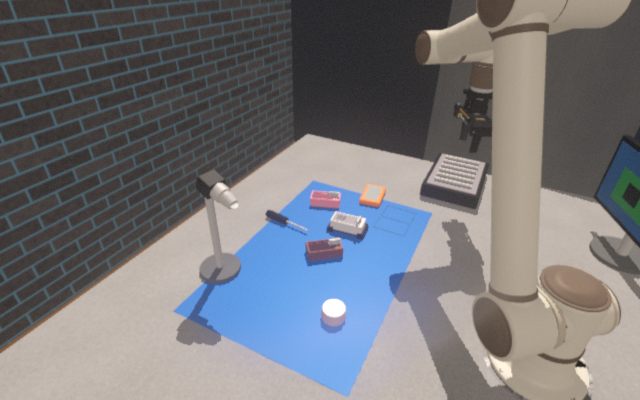

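The case could be the silver box at top px (357,220), the brown one at (306,217) or the pink one at (391,174). I choose the silver one because it is metal and sits in the black nest, and I'll check it in a crop.

Run:
```python
from h import *
a=cv2.imread("pics/top0.png")[190:255,325:395]; b=cv2.imread("pics/side0.png")[200:250,315:385]
c=cv2.imread("pics/top0.png")[85:170,165:275]; 
f=lambda x:cv2.resize(x,(390,int(390*x.shape[0]/x.shape[1])),interpolation=cv2.INTER_CUBIC)
g=[f(x) for x in(a,b)]; H=max(x.shape[0] for x in g)
cv2.imwrite("pics/c0.png",np.hstack([cv2.copyMakeBorder(x,0,H-x.shape[0],0,4,0) for x in g]))
for n in("top","side"):
    K,M,t=cam(n); print(n,"pos",(-M.T@t).round(3),K[0,0])
    P=cloud(n,np.load(n+"0.npy")).reshape(-1,3)
    im=cv2.imread(f"pics/{n}0.png").reshape(-1,3)
    box=(abs(P[:,0]-.54)<.09)&(abs(P[:,1]+.235)<.06)
    Q=P[box&(P[:,2]>.03)]
    print("n",len(Q),np.histogram(Q[:,2],bins=np.arange(.03,.066,.003)))
    top=Q[(Q[:,2]>.034)&(Q[:,2]<.046)]
    (c,wh,an)=cv2.minAreaRect((top[:,:2]*1000).astype(np.float32)); print("rect",c,wh,an)
    fin=Q[Q[:,2]>.048]; print("fin",len(fin)); 
    if len(fin)>3: print(fin.mean(0),cv2.minAreaRect((fin[:,:2]*1000).astype(np.float32))); print(fin.round(3)[:60].tolist())
    tab=P[(P[:,0]>.45)&(P[:,0]<.5)&(P[:,1]>-.05)&(P[:,1]<.03)]; print("table z",np.median(tab[:,2]))
    np.save(n+"P.npy",P)
```

```text
top pos [ 0.397 -0.128  1.157] 411.7695909437058
n 671 (array([  9,  41, 185, 298,  85,  15,   0,   4,  18,  16,   0,   0]), array([0.03 , 0.033, 0.036, 0.039, 0.042, 0.045, 0.048, 0.051, 0.054,
       0.057, 0.06 , 0.063, 0.066]))
rect (547.8568725585938, -238.37448120117188) (99.71713256835938, 50.54642105102539) 5.549881458282471
fin 38
[ 0.51139461 -0.2339132   0.05633223] ((511.45587158203125, -234.3114471435547), (32.330631256103516, 6.165777206420898), 88.30199432373047)
[[0.514, -0.218, 0.058], [0.514, -0.221, 0.055], [0.514, -0.223, 0.059], [0.514, -0.226, 0.058], [0.514, -0.229, 0.056], [0.515, -0.232, 0.051], [0.514, -0.234, 0.057], [0.514, -0.237, 0.06], [0.514, -0.24, 0.056], [0.514, -0.242, 0.059], [0.513, -0.245, 0.059], [0.514, -0.248, 0.056], [0.514, -0.251, 0.056], [0.512, -0.218, 0.057], [0.512, -0.221, 0.054], [0.512, -0.224, 0.056], [0.512, -0.226, 0.055], [0.511, -0.229, 0.056], [0.511, -0.231, 0.059], [0.511, -0.234, 0.058], [0.511, -0.237, 0.058], [0.511, -0.24, 0.057], [0.511, -0.242, 0.057], [0.511, -0.245, 0.058], [0.511, -0.248, 0.056], [0.511, -0.25, 0.05
[... 694 characters left out ...]
2] ((513.1015014648438, -230.82565307617188), (6.9088053703308105, 35.1239013671875), 1.2953861951828003)
[[0.517, -0.248, 0.053], [0.513, -0.246, 0.056], [0.51, -0.248, 0.056], [0.516, -0.238, 0.056], [0.513, -0.239, 0.057], [0.512, -0.244, 0.054], [0.51, -0.248, 0.052], [0.514, -0.231, 0.057], [0.512, -0.235, 0.056], [0.51, -0.239, 0.054], [0.515, -0.228, 0.055], [0.511, -0.224, 0.06], [0.51, -0.231, 0.055], [0.51, -0.241, 0.049], [0.516, -0.22, 0.056], [0.513, -0.221, 0.057], [0.51, -0.224, 0.056], [0.51, -0.231, 0.052], [0.514, -0.218, 0.054], [0.51, -0.213, 0.059], [0.51, -0.224, 0.052], [0.514, -0.217, 0.052], [0.51, -0.216, 0.054], [0.509, -0.214, 0.051]]
table z 0.0011467145094888613
```

View pics/c0.png

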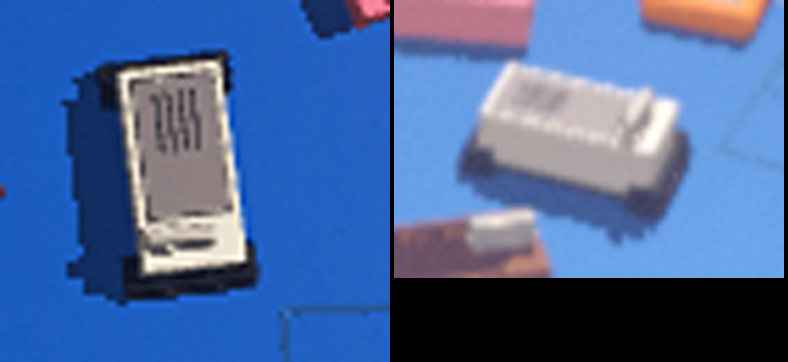

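The crop shows a silver case with a grey lid and the fin lying across it, so it is the right one. Next I measure the camera head.

Run:
```python
from h import *
from scipy.optimize import least_squares
C=[]
for n in("top","side"):
    P=np.load(n+"P.npy"); ok=(abs(P[:,0]-.74)<.15)&(abs(P[:,1]-.09)<.16)
    F=P[ok&(P[:,2]>.009)&(P[:,2]<.02)]
    # foot circle: min enclosing after removing strays
    m=np.median(F[:,:2],0); G=F[np.hypot(*(F[:,:2]-m).T)<.075]
    print(n,"foot n",len(G),cv2.minEnclosingCircle((G[:,:2]*1000).astype(np.float32)))
    T=P[ok&(P[:,2]>.05)&(P[:,2]<.2)]; print(" post",len(T),np.median(T,0).round(4))
    H=P[ok&(P[:,2]>.215)&(P[:,2]<.36)]; print(" head",len(H),H.min(0).round(3),H.max(0).round(3))
    w,v=np.linalg.eigh(np.cov(H.T)); print(" pca",v[:,2].round(3), np.sqrt(w).round(4))
    np.save(n+"H.npy",H)
    K,M,t=cam(n)
ims=[]
for n,(y0,y1,x0,x1) in(("top",(85,170,165,275)),("side",(160,290,180,260))):
    x=cv2.imread(f"pics/{n}0.png")[y0:y1,x0:x1]; s=560/(y1-y0) if n=="side" else 440/(x1-x0)
    ims.append(cv2.resize(x,None,fx=s,fy=s,interpolation=cv2.INTER_CUBIC)); print(n,s)
H=max(x.shape[0] for x in ims)
cv2.imwrite("pics/c1.png",np.hstack([cv2.copyMakeBorder(x,0,H-x.shape[0],0,4,0) for x in ims]))
```

```text
top foot n 908 ((777.8671264648438, 92.1074447631836), 59.0814323425293)
 post 163 [0.7744 0.0864 0.1292]
 head 1025 [0.683 0.066 0.245] [0.799 0.122 0.306]
 pca [-0.903  0.184 -0.388] [0.0078 0.0137 0.0308]
side foot n 828 ((782.3043212890625, 93.92818450927734), 56.264530181884766)
 post 388 [0.7765 0.1002 0.1295]
 head 992 [0.684 0.072 0.215] [0.802 0.126 0.305]
 pca [-0.934  0.103 -0.341] [0.012  0.0187 0.0289]
top 4.0
side 4.3076923076923075
```

View pics/c1.png

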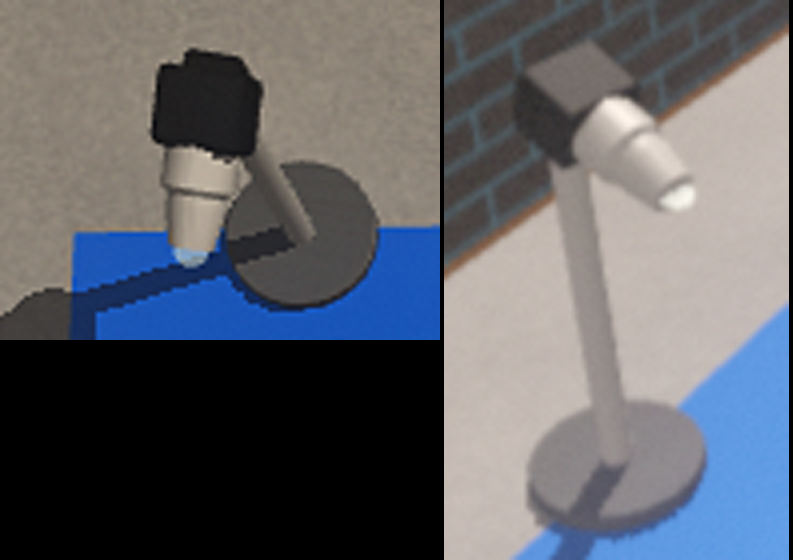

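Run:
```python
from h import *
from scipy.optimize import least_squares
for n,px in(("top",(213,148)),("side",(234.5,205.7))):
    K,M,t=cam(n); d=M.T@np.linalg.inv(K)@[*px,1]; c=-M.T@t; print(n,"lens",(c+d*(.25-c[2])/d[2]).round(4))
S={}
for n in("top","side"):
    P=np.load(n+"P.npy"); im=cv2.imread(f"pics/{n}0.png").reshape(-1,3).astype(int)
    ok=(abs(P[:,0]-.72)<.05)&(abs(P[:,1]-.095)<.05)&(P[:,2]>.22)&(P[:,2]<.33)&(im.min(1)>85)
    S[n]=P[ok]; print(n,ok.sum())
def fit(Q):
    def res(p,full=False):
        L=np.array([p[0],p[1],.25]); th=p[2]; c,s=np.cos(.349),np.sin(.349)
        a=np.array([c*np.cos(th),c*np.sin(th),s]); D=Q-L; x=D@a; r=np.linalg.norm(D-np.outer(x,a),axis=1)
        x0=np.clip(x,0,None); 
        R_=np.minimum(.013+p[3]*x0,.021); e=r-R_
        e=np.where(x<0,np.hypot(x,np.maximum(r-.013,0)),e)
        return (x,r) if full else e
    q=least_squares(res,[.69,.1,-.1,.1],loss="soft_l1",f_scale=.002); x,r=res(q.x,True)
    print(q.x.round(4),"deg",np.degrees(q.x[2]).round(2),"rms",np.sqrt(np.mean(res(q.x)**2)).round(4)); return q.x,x,r
for Q in(S["top"],S["side"],np.vstack(list(S.values()))):
    p,x,r=fit(Q); print([(int(b*1000),round(float(np.median(r[(x>=b)&(x<b+.008)]))*1000,1)) for b in np.arange(-.008,.07,.008) if ((x>=b)&(x<b+.008)).sum()>3])
    print(" post->",(p[0]+.09*np.cos(p[2])).round(4),(p[1]+.09*np.sin(p[2])).round(4))
```

```text
top lens [0.6907 0.1072 0.25  ]
side lens [0.6878 0.1129 0.25  ]
top 373
side 650
[ 0.6927  0.1101 -0.2149  0.1604] deg -12.31 rms 0.0021
[(-8, 4.1), (0, 12.9), (8, 14.3), (16, 15.7), (24, 16.4), (32, 19.6), (40, 20.6), (48, 20.2), (56, 21.2)]
 post-> 0.7806 0.0909
[ 0.6898  0.1096 -0.1547  0.1228] deg -8.86 rms 0.0031
[(-8, 3.2), (0, 9.7), (8, 13.2), (16, 14.6), (24, 15.8), (32, 17.4), (40, 19.3), (48, 19.8), (56, 19.5), (64, 22.6)]
 post-> 0.7787 0.0957
[ 0.6907  0.1096 -0.1757  0.1366] deg -10.07 rms 0.0029
[(-8, 3.4), (0, 10.9), (8, 13.6), (16, 15.0), (24, 16.1), (32, 18.5), (40, 20.0), (48, 20.2), (56, 20.2), (64, 23.5)]
 post-> 0.7793 0.0939
```

```bash
cat >> h.py <<'E'
def frame(yawx,pitch=0):
    # tool pointing down, tool x at world yaw yawx (deg)
    a=np.radians(yawx); x=np.array([np.cos(a),np.sin(a),0]); z=np.array([0,0,-1.]); return R.from_matrix(np.stack([x,np.cross(z,x),z],1))
def togo(p,Rt):
    s=telemetry.get_state(); q=s["tool_rot"]; Rc=R.from_quat([q[1],q[2],q[3],q[0]]); d=np.array(p)-s["ee_pos"]
    print("t",round(float(s["t"]),2),"ee",np.round(s["ee_pos"],4),"F",np.round(s["wrist_force"],1),"w",round(float(s["gripper_width"]),4))
    print("shift cm now-axes",(Rc.inv().apply(d)*100).round(2),"after-turn axes",(Rt.inv().apply(d)*100).round(2),"turn deg",np.degrees((Rc.inv()*Rt).as_rotvec()).round(2))
E
python3 -c "
from h import *
togo([.512,-.240,.12],frame(-92))"
```

```text
t 1.1 ee [ 0.2779 -0.5598  0.2226] F [-0.9  0.2 -0. ] w 0.0871
shift cm now-axes [-35.19  18.23  10.26] after-turn axes [-32.78 -22.28  10.26] turn deg [ -0.   -0.  -61.6]
```

Call:
move_arm(
  rows=[
    [[-2.93,1.52,0.85,0,0,0],[-2.93,1.52,0.85,0,0,0],[-2.93,1.52,0.85,0,0,0],[-2.93,1.52,0.85,0,0,0],[-2.93,1.52,0.85,0,0,0],[-2.93,1.52,0.85,0,0,0],[-2.93,1.52,0.85,0,0,0],[-2.93,1.52,0.85,0,0,0],[-2.93,1.52,0.85,0,0,0],[-2.93,1.52,0.85,0,0,0],[-2.93,1.52,0.85,0,0,0],[-2.93,1.52,0.85,0,0,0]],
  ],
  fingers=0.3,
  squeeze=5,
)

```text
t: 2.3
ee_pos: [0.5126, -0.2389, 0.1204]
tool_rot: [0.0, -0.228, 0.974, -0.0]
wrist_force: [0.9, -0.1, -1.1]
gripper_width: 0.0303
```

Call:
move_arm(
  rows=[
    [[0,0,0,0,0,-7.7],[0,0,0,0,0,-7.7],[0,0,0,0,0,-7.7],[0,0,0,0,0,-7.7],[0,0,0,0,0,-7.7],[0,0,0,0,0,-7.7],[0,0,0,0,0,-7.7],[0,0,0,0,0,-7.7],[0,0,0,0,0,0],[0,0,0,0,0,0]],
  ],
)

```text
t: 3.3
ee_pos: [0.5118, -0.2401, 0.1206]
tool_rot: [0.0, -0.694, 0.72, -0.0]
wrist_force: [0.5, -1.3, 0.3]
gripper_width: 0.0309
```

```bash
python3 -c "
from h import *
togo([.512,-.240,.046],frame(-92))"
```

```text
t 3.3 ee [ 0.5118 -0.2401  0.1206] F [ 0.5 -1.3  0.3] w 0.0309
shift cm now-axes [-0.01 -0.02  7.46] after-turn axes [-0.01 -0.02  7.46] turn deg [-0.   -0.   -0.16]
```

Call:
move_arm(
  rows=[
    [[0,0,1.5,0,0,0],[0,0,1.5,0,0,0],[0,0,1.5,0,0,0],[0,0,1.5,0,0,0],[0,0,1.0,0,0,0],[0,0,0.35,0,0,0],[0,0,0,0,0,0],[0,0,0,0,0,0]],
  ],
)

```text
t: 4.1
ee_pos: [0.5123, -0.2402, 0.0476]
tool_rot: [0.0, -0.695, 0.719, -0.001]
wrist_force: [-0.2, -0.2, 1.6]
gripper_width: 0.0306
```

Call:
move_arm(
  rows=[
    [[0,0,0,0,0,0],[0,0,0,0,0,0],[0,0,0,0,0,0],[0,0,0,0,0,0],[0,0,0,0,0,0],[0,0,0,0,0,0],[0,0,0,0,0,0]],
  ],
  fingers=1,
  squeeze=6,
)

```text
t: 4.8
ee_pos: [0.5123, -0.2401, 0.0474]
tool_rot: [0.0, -0.695, 0.719, -0.0]
wrist_force: [1.2, 0.5, 1.2]
gripper_width: 0.0068
```

The fin is gripped with a 7 mm opening. I turn it clockwise, 88° in all.

Call:
move_arm(
  rows=[
    [[0,0,0,0,0,8],[0,0,0,0,0,8],[0,0,0,0,0,8],[0,0,0,0,0,8],[0,0,0,0,0,8],[0,0,0,0,0,8],[0,0,0,0,0,8],[0,0,0,0,0,8],[0,0,0,0,0,8],[0,0,0,0,0,6],[0,0,0,0,0,4],[0,0,0,0,0,0]],
  ],
)

```text
t: 6.0
ee_pos: [0.513, -0.2405, 0.0474]
tool_rot: [0.001, -0.053, 0.999, -0.001]
wrist_force: [2.2, -2.0, -0.5]
gripper_width: 0.007
```

Run:
```python
from h import *
s=telemetry.get_state(); print(np.round(s["wrist_torque"],2)); togo([.512,-.240,.047],frame(-174.7))
for n in("top","side"):
    im,d=optics.get_image(n); cv2.imwrite(f"pics/{n}1.png",im)
f=lambda x:cv2.resize(x,(390,int(390*x.shape[0]/x.shape[1])),interpolation=cv2.INTER_CUBIC)
g=[f(cv2.imread("pics/top1.png")[180:255,325:405]),f(cv2.imread("pics/side1.png")[175:250,305:395])]
H=max(x.shape[0] for x in g)
cv2.imwrite("pics/c2.png",np.hstack([cv2.copyMakeBorder(x,0,H-x.shape[0],0,4,0) for x in g]))
```

```text
[-0.55 -0.86  0.03]
t 6.0 ee [ 0.513  -0.2405  0.0474] F [ 2.2 -2.  -0.5] w 0.007
shift cm now-axes [0.1  0.06 0.04] after-turn axes [0.1  0.06 0.04] turn deg [-0.07  0.15  0.73]
```

View pics/c2.png

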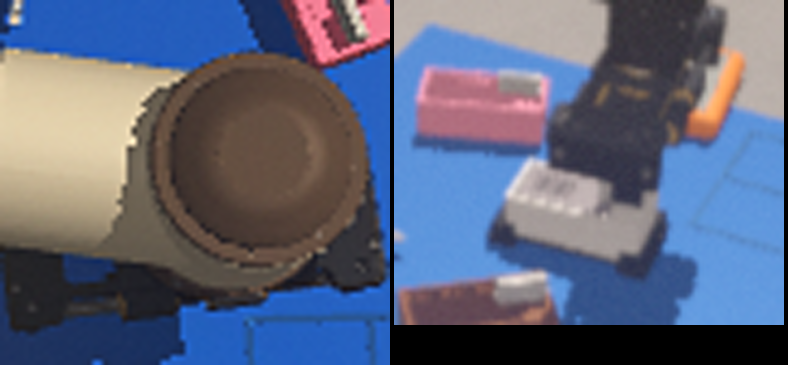

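Call:
move_arm(
  rows=[
    [[0,0,0,0,0,2],[0,0,0,0,0,2],[0,0,0,0,0,2],[0,0,0,0,0,0],[0,0,0,0,0,0]],
  ],
)

```text
t: 6.6
ee_pos: [0.5127, -0.2404, 0.0474]
tool_rot: [0.001, -0.001, 1.0, -0.0]
wrist_force: [5.6, -2.3, 0.1]
gripper_width: 0.0079
```

Run:
```python
from h import *
s=telemetry.get_state(); print(np.round(s["wrist_torque"],2)); togo([.512,-.240,.047],frame(-174.7))
```

```text
[-0.83 -1.07  0.12]
t 6.6 ee [ 0.5127 -0.2404  0.0474] F [ 5.6 -2.3  0.1] w 0.0079
shift cm now-axes [0.07 0.04 0.04] after-turn axes [0.06 0.05 0.04] turn deg [-0.05  0.11 -5.19]
```

The torque rose to 0.12 and the fin is wedging in the pads, so it is at its stop. I release, rise and look.

Call:
move_arm(
  rows=[
    [[0,0,0,0,0,0],[0,0,0,0,0,0],[0,0,0,0,0,0],[0,0,0,0,0,0]],
  ],
  fingers=0.3,
)

```text
t: 7.0
ee_pos: [0.5107, -0.2397, 0.0466]
tool_rot: [-0.001, 0.0, 1.0, 0.0]
wrist_force: [0.7, -0.1, -0.9]
gripper_width: 0.0282
```

Call:
move_arm(
  rows=[
    [[0,0,-2,0,0,0],[0,0,-4,0,0,-2.5],[0,0,-4,0,0,-2.5],[-5,0,-3,0,0,0],[-5,0,-3,0,0,0],[-5,0,0,0,0,0],[-5,0,0,0,0,0],[0,0,0,0,0,0],[0,0,0,0,0,0]],
  ],
  fingers=-1,
)

```text
t: 7.9
ee_pos: [0.6966, -0.2233, 0.1956]
tool_rot: [-0.002, -0.044, 0.999, 0.001]
wrist_force: [-0.0, -0.5, -0.4]
gripper_width: 0.0858
```

Run:
```python
from h import *
D={}
for n in("top","side"):
    im,d=optics.get_image(n); cv2.imwrite(f"pics/{n}2.png",im); P=cloud(n,d).reshape(-1,3)
    box=(abs(P[:,0]-.54)<.09)&(abs(P[:,1]+.235)<.06); Q=P[box&(P[:,2]>.03)]
    top=Q[(Q[:,2]>.034)&(Q[:,2]<.046)]; print(n,len(top),cv2.minAreaRect((top[:,:2]*1000).astype(np.float32)))
    fin=Q[(Q[:,2]>.048)&(Q[:,2]<.065)]; print(" fin",len(fin)); 
    if len(fin)>3: print(fin.mean(0).round(4),cv2.minAreaRect((fin[:,:2]*1000).astype(np.float32)))
f=lambda x:cv2.resize(x,(390,int(390*x.shape[0]/x.shape[1])),interpolation=cv2.INTER_CUBIC)
g=[f(cv2.imread("pics/top2.png")[180:255,325:405]),f(cv2.imread("pics/side2.png")[175:250,305:395])]
H=max(x.shape[0] for x in g)
cv2.imwrite("pics/c3.png",np.hstack([cv2.copyMakeBorder(x,0,H-x.shape[0],0,4,0) for x in g]))
togo([.548,-.237,.09],frame(-174.8))
```

```text
top 623 ((546.54443359375, -237.61990356445312), (100.44731140136719, 50.45187759399414), 5.182157516479492)
 fin 39
[ 0.5166 -0.2395  0.0558] ((516.9614868164062, -239.82275390625), (32.84164810180664, 7.579089641571045), 5.162729263305664)
side 314 ((547.8539428710938, -234.95858764648438), (100.53668212890625, 55.077606201171875), 5.067402362823486)
 fin 38
[ 0.5173 -0.2357  0.0538] ((518.5850830078125, -236.62545776367188), (33.30658721923828, 9.05653190612793), 3.9795773029327393)
t 8.0 ee [ 0.6957 -0.224   0.1984] F [-1.  -0.5  0.3] w 0.0867
shift cm now-axes [14.81 -0.02 10.86] after-turn axes [14.83  0.04 10.84] turn deg [ 0.01 -0.08 -0.21]
```

View pics/c3.png

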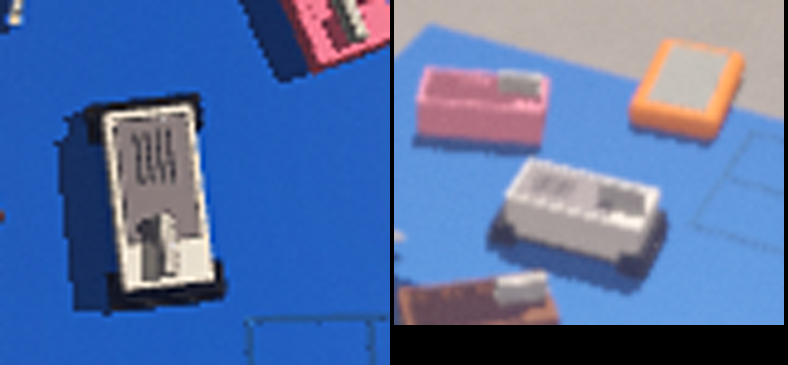

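The picture shows the fin lengthwise over the lid, with the lid flush. Now the grasp.

Call:
move_arm(
  rows=[
    [[3.73,0,2.7,0,0,0],[3.73,0,2.7,0,0,0],[3.73,0,2.7,0,0,0],[3.73,0,2.7,0,0,0],[0,0,1,0,0,0],[0,0,1.5,0,0,0],[0,0,1.5,0,0,0],[0,0,1.5,0,0,0],[0,0,1.2,0,0,0],[0,0,1,0,0,0],[0,0,0,0,0,0],[0,0,0,0,0,0]],
  ],
)

```text
t: 9.2
ee_pos: [0.5484, -0.237, 0.0139]
tool_rot: [0.0, -0.044, 0.999, -0.0]
wrist_force: [-0.4, -0.0, 1.1]
gripper_width: 0.0867
```

Run:
```python
from h import *
togo([.547,-.237,.007],frame(-174.8))
```

```text
t 9.2 ee [ 0.5484 -0.237   0.0139] F [-0.4 -0.   1.1] w 0.0867
shift cm now-axes [0.14 0.01 0.69] after-turn axes [0.14 0.01 0.69] turn deg [-0.02  0.03 -0.19]
```

Call:
move_arm(
  rows=[
    [[0.14,0,0.6,0,0,0],[0,0,0,0,0,0],[0,0,0,0,0,0],[0,0,0,0,0,0]],
  ],
)

```text
t: 9.6
ee_pos: [0.547, -0.237, 0.0077]
tool_rot: [0.0, -0.044, 0.999, -0.0]
wrist_force: [1.1, 0.8, -0.3]
gripper_width: 0.0868
```

Call:
move_arm(
  rows=[
    [[0,0,0,0,0,0],[0,0,0,0,0,0],[0,0,0,0,0,0],[0,0,0,0,0,0],[0,0,0,0,0,0],[0,0,0,0,0,0],[0,0,0,0,0,0],[0,0,0,0,0,0]],
  ],
  fingers=1,
  squeeze=30,
)

```text
t: 10.4
ee_pos: [0.5468, -0.237, 0.0075]
tool_rot: [0.0, -0.044, 0.999, -0.0]
wrist_force: [-0.3, -0.8, -1.3]
gripper_width: 0.0498
```

Run:
```python
from h import *
togo([.547,-.237,.15],frame(-174.8))
```

```text
t 10.4 ee [ 0.5468 -0.237   0.0075] F [-0.3 -0.8 -1.3] w 0.0498
shift cm now-axes [ -0.02   0.   -14.25] after-turn axes [ -0.02   0.   -14.25] turn deg [-0.    0.   -0.19]
```

Call:
move_arm(
  rows=[
    [[0,0,-0.5,0,0,0],[0,0,-1,0,0,0],[0,0,-2,0,0,0],[0,0,-2,0,0,0],[0,0,-2,0,0,0],[0,0,-2,0,0,0],[0,0,-2,0,0,0],[0,0,-2,0,0,0],[0,0,-2,0,0,0],[0,0,-1,0,0,0],[0,0,-0.5,0,0,0],[0,0,0,0,0,0]],
  ],
)

```text
t: 11.6
ee_pos: [0.5464, -0.2368, 0.1776]
tool_rot: [-0.0, -0.044, 0.999, 0.0]
wrist_force: [0.1, -0.4, -3.5]
gripper_width: 0.0498
```

```bash
cat >> h.py <<'E'
def target(d=.075,L=(.691,.1095,.25),th=-10.2,cx=0,cz=-.0005):
    # TCP pose for case in head frame; tool x=-case x, tool y=case y, tool z=-case z ; cx,cz = TCP in case frame
    H=R.from_euler("ZY",[th,-20],degrees=True)
    origin=np.array(L)+H.apply([-d-.05,0,-.016])
    return origin+H.apply([cx,0,cz]), H*R.from_matrix(np.diag([-1,1,-1.]))
E
python3 - <<'E'
from h import *
p,Rt=target(.135); print(p,Rt.as_matrix().round(2)); togo(p,Rt)
p,Rt=target(); print(p); togo(p,Rt)
E
```

```text
[0.52545849 0.13928562 0.17122135] [[-0.92  0.18  0.34]
 [ 0.17  0.98 -0.06]
 [-0.34  0.   -0.94]]
t 11.6 ee [ 0.5464 -0.2368  0.1776] F [ 0.1 -0.4 -3.5] w 0.0498
shift cm now-axes [-1.18 37.65  0.66] after-turn axes [ 8.42 36.64 -2.38] turn deg [  2.68 -19.89  15.03]
[0.58094897 0.1293013  0.19174255]
t 11.6 ee [ 0.5464 -0.2368  0.1776] F [ 0.1 -0.4 -3.5] w 0.0498
shift cm now-axes [-6.62 36.17 -1.39] after-turn axes [ 2.42 36.64 -2.38] turn deg [  2.68 -19.89  15.03]
```

Call:
move_arm(
  rows=[
    [[0,1.2,0,0,0,0],[-0.1,2.6,0,0,0,0],[-0.1,3.8,0,0,0,0],[-0.1,4.2,0,0,0,0],[-0.1,4.2,0,0,0,0],[-0.1,4.2,0.1,0,0,0],[-0.1,4.2,0.1,0,0,0],[-0.1,4.2,0.1,0,0,0],[-0.1,4.2,0.1,0,0,0],[-0.1,2.7,0.1,0,0,0],[-0.1,1.5,0.1,0,0,0],[-0.1,0.8,0,0,0,0]],
  ],
)

```text
t: 12.8
ee_pos: [0.5238, 0.1417, 0.1705]
tool_rot: [-0.001, -0.044, 0.999, -0.0]
wrist_force: [-0.8, -0.9, -3.3]
gripper_width: 0.05
```

Call:
move_arm(
  rows=[
    [[0,0,0,0.1,-1,0.8],[0,0,0,0.3,-2,1.5],[0,0,0,0.4,-3,2.3],[0,0,0,0.4,-3,2.3],[0,0,0,0.4,-3,2.3],[0,0,0,0.4,-3,2.3],[0,0,0,0.4,-2.5,1.8],[0,0,0,0.3,-1.4,1],[0,0,0,0.1,-1,0.7],[0,0,0,0,0,0],[0,0,0,0,0,0]],
  ],
)

```text
t: 13.9
ee_pos: [0.5246, 0.1394, 0.1715]
tool_rot: [0.173, 0.088, 0.981, -0.017]
wrist_force: [0.4, -0.3, -3.5]
gripper_width: 0.0499
```

Run:
```python
from h import *
for d in(.135,.075): togo(*target(d))
for n in("top","side"):
    im,d=optics.get_image(n); cv2.imwrite(f"pics/{n}3.png",im); np.save(n+"3.npy",d)
cv2.imwrite("pics/c4.png",np.hstack([cv2.resize(cv2.imread("pics/top3.png")[80:230,150:300],(390,390)),cv2.resize(cv2.imread("pics/side3.png")[140:290,180:330],(390,390))]))
```

```text
t 13.9 ee [0.5246 0.1394 0.1715] F [ 0.4 -0.3 -3.5] w 0.0499
shift cm now-axes [-0.08  0.    0.06] after-turn axes [-0.08  0.    0.06] turn deg [-0.21 -0.   -0.01]
t 13.9 ee [0.5246 0.1394 0.1715] F [ 0.4 -0.3 -3.5] w 0.0499
shift cm now-axes [-6.08  0.    0.06] after-turn axes [-6.08  0.    0.06] turn deg [-0.21 -0.   -0.01]
```

View pics/c4.png

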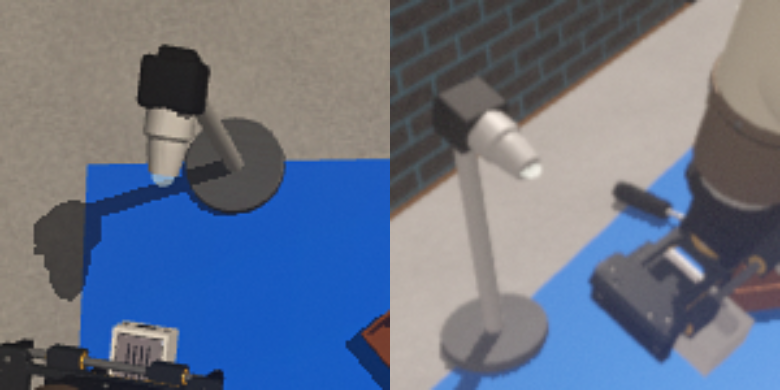

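The case is lined up below and in front of the lens. I move in 6 cm along the line of sight.

Call:
move_arm(
  rows=[
    [[-0.4,0,0,0,0,0],[-0.8,0,0,0,0,0],[-0.9,0,0,0,0,0],[-0.9,0,0,0,0,0],[-0.9,0,0,0,0,0],[-0.8,0,0,0,0,0],[-0.7,0,0,0,0,0],[-0.4,0,0,0,0,0],[-0.2,0,0,0,0,0],[0,0,0,0,0,0],[0,0,0,0,0,0],[0,0,0,0,0,0]],
  ],
)

```text
t: 15.2
ee_pos: [0.5799, 0.1305, 0.1919]
tool_rot: [0.173, 0.087, 0.981, -0.017]
wrist_force: [0.5, -0.3, -2.7]
gripper_width: 0.0496
```

Run:
```python
from h import *
togo(*target()); q=telemetry.get_state()["tool_rot"]
H=R.from_euler("ZY",[-10.2,-20],degrees=True); L=np.array([.691,.1095,.25])
for n in("top","side"):
    im,d=optics.get_image(n); cv2.imwrite(f"pics/{n}4.png",im)
    Q=H.inv().apply(cloud(n,d).reshape(-1,3)-L)   # head frame
    # expected case: x -175..-75, y +-25, z top +16, fin to +32.5
    B=Q[(Q[:,0]>-.115)&(Q[:,0]<-.06)&(abs(Q[:,1])<.04)&(Q[:,2]>.008)&(Q[:,2]<.026)]
    print(n,len(B)); 
    if len(B)>10:
        print(" top z med",np.median(B[:,2]).round(4),"x max",np.percentile(B[:,0],98).round(4),"y",np.percentile(B[:,1],[2,98]).round(4))
        A=np.c_[B[:,:2],np.ones(len(B))]; print(" plane slopes",np.linalg.lstsq(A,B[:,2],rcond=None)[0].round(3))
        print(cv2.minAreaRect((B[:,:2]*1000).astype(np.float32)))
    for th in("socket","lid","head"): print(th,[(H.inv().apply(np.array(o["centre"])-L).round(3),round(o["score"],2)) for o in recognise(n,th)])
cv2.imwrite("pics/c5.png",np.hstack([cv2.resize(cv2.imread("pics/top4.png")[80:200,150:270],(390,390)),cv2.resize(cv2.imread("pics/side4.png")[140:290,180:330],(390,390))]))
```

```text
t 15.2 ee [0.5799 0.1305 0.1919] F [ 0.5 -0.3 -2.7] w 0.0496
shift cm now-axes [-0.11 -0.1   0.06] after-turn axes [-0.11 -0.1   0.06] turn deg [-0.18  0.    0.07]
top 265
 top z med 0.0165 x max -0.0761 y [-0.0241  0.0249]
 plane slopes [-0.02   0.004  0.014]
((-95.28152465820312, 0.8388023376464844), (50.82872772216797, 39.006954193115234), 89.38993072509766)
socket [(array([-0.155, -0.226, -0.181]), 0.96), (array([-0.011, -0.448, -0.233]), 0.88), (array([-0.077, -0.002,  0.011]), 0.5)]
lid [(array([-0.097,  0.002,  0.015]), 0.46)]
head [(array([ 0.066, -0.003,  0.02 ]), 0.81)]
side 50
 top z med 0.0165 x max -0.0779 y [-0.0232 -0.0131]
 plane slopes [-0.014  0.091  0.017]
((-92.76420593261719, -18.227142333984375), (32.65410232543945, 10.367695808410645), 5.159396171569824)
socket [(array([-0.162,  0.005,  0.011]), 0.91), (array([-0.163, -0.22 , -0.183]), 0.72)]
lid []
head [(array([0.058, 0.012, 0.009]), 0.86)]
```

View pics/c5.png

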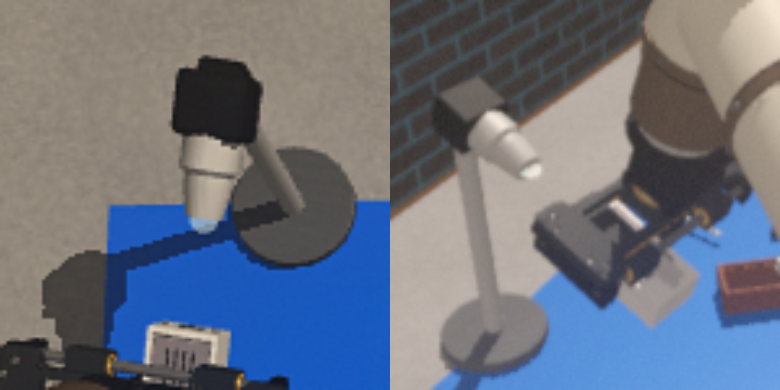

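Call:
move_arm(
  rows=[
    [[0,0,0,0,0,0],[0,0,0,0,0,0],[0,0,0,0,0,0],[0,0,0,0,0,0],[0,0,0,0,0,0]],
  ],
)

```text
t: 16.1
ee_pos: [0.5803, 0.1306, 0.192]
tool_rot: [0.173, 0.087, 0.981, -0.017]
wrist_force: [0.2, -0.3, -3.2]
gripper_width: 0.05
```

Run:
```python
from h import *
togo(*target()); print(np.abs(telemetry.get_state()["qd"]).max()); print(r.job_done())
```

```text
t 16.1 ee [0.5803 0.1306 0.192 ] F [ 0.2 -0.3 -3.2] w 0.05
shift cm now-axes [-0.07 -0.12  0.06] after-turn axes [-0.08 -0.12  0.06] turn deg [-0.17  0.02  0.06]
0.001226188558066554
the job is handed in; nothing more can be done
None
```

I turned the turnbutton home by gripping its fin over the pivot, then lifted the case and handed the job in at about 16 s. The arm was still holding the case in front of the inspection camera.

- **Turnbutton:** after the turn, the top camera put the fin within 0.1° of the case's length and the side camera within about 1°. The lid lay flush. The fin was out of sight behind the gripper once the case was lifted.
- **Case pose:** the socket end was about 76–78 mm from the lens and within about 2 mm of its line of sight. The tool was less than 0.2° off the planned angle, so the case should be too, provided it did not slip in the grip. The top camera's depth reading showed the lid side at the planned height and tilted about 1°.
- **Grip and stillness:** the opening was 50 mm with 30 N squeeze commanded, and joint speeds were about 0.001 rad/s.
- **Bystanders:** the wrist force reading showed no sign of contact during the moves, but I did not re-measure the tin, drive and screwdriver at the end.

**Checks that disagreed:** the recogniser's high-scoring "socket" hits at the end did not match the held case and I ignored them. One from the side camera (score 0.91) lay on the case or gripper about 85 mm behind the socket end; two of the others were on the look-alikes. The two cameras' estimates of the head's heading differed by about 3.5° (12.3° against 8.9°). I used 10.2°, which also matched the stand's foot and is well inside the 0.15 rad tolerance.

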